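Ready the roller at the top of the homework ramp

TASK

Get the ramp experiment on the homework desk ready for its run: with the fingertips, slowly push the big metal roller by its slim middle from the flat landing up the slope until it lies squarely against the stop board at the top. Only push it, never lift it or let it run back down, and leave the other things on the desk where they stand. Finish while still holding the roller against the stop with the fingers, because it would roll back if you let go.

Things in the scene. Friction and masses are not known exactly. Their poses are not given: they have to be found in the camera images.
- roller: Aluminium roller, about 0.25 kg, 100 mm long: two end rims 56 mm in diameter, 17 mm wide, and between them a slim middle 34 mm in diameter, 66 mm wide. Only the rims touch the ramp. Origin at its centre; y is the roller axis, across the ramp; x, z turn as it rolls. Starts on the landing. Pushed on the middle it rolls with a few N (pushed on the rims it skids and may jam); let go on the slope, it rolls back.
- ramp: Wooden ramp, fixed to the desk: base board 320 x 130 x 15 mm. Origin on the desk (z = 0); its x axis points horizontally uphill, z up, the channel runs along y = 0. The flat landing, top 15 mm above the desk, spans x from -0.15 to -0.05; at its low end is a lip 8 mm high, 5 mm thick. The slope begins at x = -0.05. Both landing and slope lie between side rails that stand 12 mm above their surface, 112 mm apart inside and 5 mm thick.
- incline: The slope, part of the ramp: it rises at 0.17 rad (9.7 degrees). Origin at its foot, on its surface, mid-width (in the ramp's frame x = -0.05, z = 0.015); x points up along the surface, y across, z square to the surface. The stop board's face is at x = 0.18; the board is 12 mm thick, full width and stands 34 mm above the surface. The roller against the stop has its centre at x = 0.152, z = 0.028. Thin dark lines on the surface are only printed.
- spare: Bystander: small wooden roller standing on end, 36 mm in diameter, 55 mm high. Origin at the centre of its underside.
- timer: Bystander: flat white timer, 70 x 60 x 20 mm, dark screen, beside the ramp. Origin at the centre of its underside.
- glue: Bystander: white glue stick standing up, 28 mm in diameter, 88 mm high. Origin at the centre of its underside.
There are look-alikes about, which are no part of the job. Of the things that look like the roller, the smallest one is meant.

How it is judged (in metres and radians):
On the way, in this order (a step that is already met when the one before it is completed fails the run):
1. the fingers push the roller past the middle of the slope (x of roller in the frame of incline between 0.07 and 0.14 m and contact force between the fingers and roller above 0.1 N).
2. the roller is held against the stop by the fingers (x of roller in the frame of incline between 0.149 and 0.155 m and z of roller in the frame of incline between 0.024 and 0.033 m and angle between the y axis of roller and the y axis of incline, either way round below 0.06 rad and contact force between the fingers and roller above 0.1 N), for 0.2 s.
At the end, for the whole second after the job is handed in: The fingers still touch the roller (over 0.1 N) and hold it at rest (under 0.02 m/s), resting on the slope against the stop (centre within 3 mm of touching it) and square to it within 0.06 rad (all of step 2 and linear speed of roller below 0.02 m/s); the arm keeps its last pose, push and grip.
It fails at once if the roller runs away: it moves faster than 0.25 m/s (let run back down or flicked) (linear speed of roller above 0.25 m/s).
It fails at once if the roller is lifted about 20 mm off the ramp (z of roller in the frame of incline above 0.05 m).
It fails at once if the roller leaves the channel (y of roller in the frame of ramp above 0.03 m or y of roller in the frame of ramp below -0.03 m or height (world z) of roller below 0.035 m).
It fails at once if a bystander (small wooden roller, timer or glue stick) is moved over 15 mm or knocked over (distance of any of spare, timer, glue from where it was at the start of the episode above 0.015 m or angle between any of spare, timer, glue's own z axis and vertical above 0.3 rad).
It also fails if it takes over 35 s, if anything falls off the work surface, if the arm or the gripper's body presses on something with over 40 N, if the wrist force passes 120 N, or if a joint passes its speed limit or range.

ROBOT

A 6-joint arm with a two-finger parallel gripper is mounted at the origin on the work surface. World frame = base frame: x ahead of the robot, y to its left, z up, the work surface at z = 0. Lengths are in m, angles in degrees, forces in N, time in s.
With the tool pointing down it reaches from about 0.275 to 1 m from the base axis. Payload 8.4 kg.
Tool frame: the origin (TCP) lies midway between the tips of the shut fingers; the grasp point (between the pads) lies 19 mm behind it; y points along the fingers, z is the direction in which the jaws open and shut, and the axes are right-handed (so a half turn about y gives the same grasp; the last joint's range is limited). The gripper opens to 85 mm and grips with 20 to 120 N. Pads are 22 mm wide; open, the fingers measure 114 mm over their backs; the gripper's body (76 mm by 85 mm) begins 54 mm behind the grasp point. The pads swing forward as they close: fully open they stand 13 mm farther back than shut.
Start: joints at [69.534, 20.225, 93.587, -0, 66.188, -0.138], TCP at [0.217, 0.586, 0.21] pointing down, gripper open.
Joint ranges: [-150.9, 150.9], [-52.94, 120.26], [3.33, 152.33], [-74.26, 254.26], [0, 154.13], [-172.89, 172.89]. Speed limits (degrees/s): [127.2, 127.2, 159.86, 180, 180, 180].

INTERFACE

Orientations are given as a 3x3 rotation matrix whose columns are the frame's x, y, z axes.
In Python, from workcell import observe, camera, camera_params, sign_off gives the robot as it stands.
- The arm moves only by the shell command python3 -m jog 'ROWS' [FORCE]. ROWS is JSON, a list that holds one entry, the list of rows, each a list of 7 numbers: the turn, a rotation vector about the tool's x, y, z in rad, then the shift along the tool's x, y, z in mm, then the opening in per cent of the stroke, from 0 (shut) to 100 (fully open). In form: [[[rx, ry, rz, dx, dy, dz, jaw], ...]]. A call has 1 to 5 rows; each row shifts and turns the pose as measured when the row begins, along the tool's axes as they then stand; what a row does not reach is not made up. A row lasts 1/10 s, in which the tool goes at most 50 mm and 8.59 degrees, less where a joint would pass 70% of its speed; a pose out of reach is approached as far as the arm can. A call with a gripper value outside its range is refused whole. The fingers move at their own pace and stop on an object; FORCE is the grip in N (left out, the last holds). Time passes only in rows, so rows that do not move let the fingers close. It gives the time, the measured TCP pose, the force and the opening at its end, in the units of the state.
- observe(): the state, without advancing time (a new reading comes with each control period).
- camera(name): name is "scene" or "top"; returns the picture (384x512x3 uint8, blue, green, red); there is no depth.
- camera_params(name): a dict with "fx", "fy", "cx", "cy" (pixels), "R" (3x3) and "t" (3): a world point X has camera coordinates R X + t. Camera axes: x right, y down, z forward; pixel columns grow to the right and rows downward; lengths in m; the calibration is good to about 2 mm. A picture is of the moment at which its call begins. camera_params takes no time and is no camera call.
- sign_off(): hands the job in, once; it reports no verdict.
The state is a dict: "time": time; "joint_positions": joint angles; "dq": joint speeds; "effort": joint torques, N m; "ee_pos": TCP position; "ee_rot": TCP orientation; "force": force on the tool from outside, world axes, zero at the start; "moment": the same for the moment, N m; "gripper_width": finger opening in m.
Only numpy, scipy, OpenCV 4.12 (cv2) and the standard library are available. Lean on these libraries where they do the work, as an engineer would, in place of code of your own. Each camera call takes 0.05 s, during which the arm holds its last target.

## Working session

There is one attempt and no reset: what is moved stays moved. The work goes in short steps, Python scripts to look and compute and a shell command to move; the robot and the scene stay as the last step left them, time stands still between calls to the robot, and variables do not carry over. Pictures are saved under pics/ and viewed, and the job is handed in when it is done.

```bash
ls; mkdir -p pics; python3 - <<'E'
from workcell import observe,camera,camera_params
import cv2
for n in("scene","top"):
    cv2.imwrite(f"pics/{n}0.png",camera(n)); print(n,camera_params(n))
s=observe(); print({k:s[k] for k in("time","ee_pos","ee_rot","force","gripper_width")})
E
```

```text
pics
scene {'fx': 375.74015734126266, 'fy': 375.74015734126266, 'cx': 248.95876156668533, 'cy': 195.3023190480251, 'R': array([[ 0.89017627,  0.45538356, -0.01456102],
       [ 0.36223429, -0.72675121, -0.58362573],
       [-0.27635581,  0.51425527, -0.81189223]]), 't': array([-0.46484911, -0.22039094,  1.18683941])}
top {'fx': 407.78129079808144, 'fy': 407.78129079808144, 'cx': 251.37448288615772, 'cy': 187.12554625394327, 'R': array([[ 0.01949884, -0.99980255, -0.00382874],
       [-0.98845859, -0.01870191, -0.15033247],
       [ 0.15023118,  0.00671586, -0.98862808]]), 't': array([-0.07830802,  0.58384968,  0.84555573])}
{'time': 0.1, 'ee_pos': array([0.21697536, 0.58562156, 0.20903394]), 'ee_rot': array([[ 9.37710616e-01, -4.50349851e-04,  3.47417037e-01],
       [-3.47417329e-01, -1.19408123e-03,  9.37709856e-01],
       [-7.45333336e-06, -9.99999186e-01, -1.27616198e-03]]), 'force': array([-0.40457848, -0.64998402, -0.32456604]), 'gripper_width': 0.08547545526443921}
```

View pics/scene0.png

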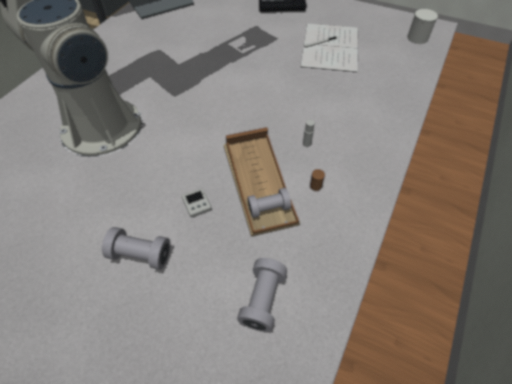

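View pics/top0.png

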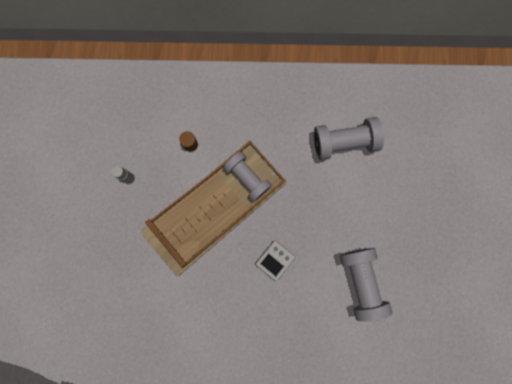

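Three roller-like things show in the top view: (247,176) on the ramp landing, (348,139) and (366,285) on the desk. The one on the ramp is clearly the smallest and it sits on the landing as described. I'll confirm that in a crop.

```bash
python3 - <<'E'
import cv2
a=cv2.imread("pics/top0.png")[130:290,110:310]; cv2.imwrite("pics/crop_top.png",cv2.resize(a,None,fx=3.75,fy=3.75,interpolation=cv2.INTER_CUBIC))
a=cv2.imread("pics/scene0.png")[110:250,170:345]; cv2.imwrite("pics/crop_scene.png",cv2.resize(a,None,fx=4,fy=4,interpolation=cv2.INTER_CUBIC))
E
```

```text
(no output)
```

View pics/crop_top.png

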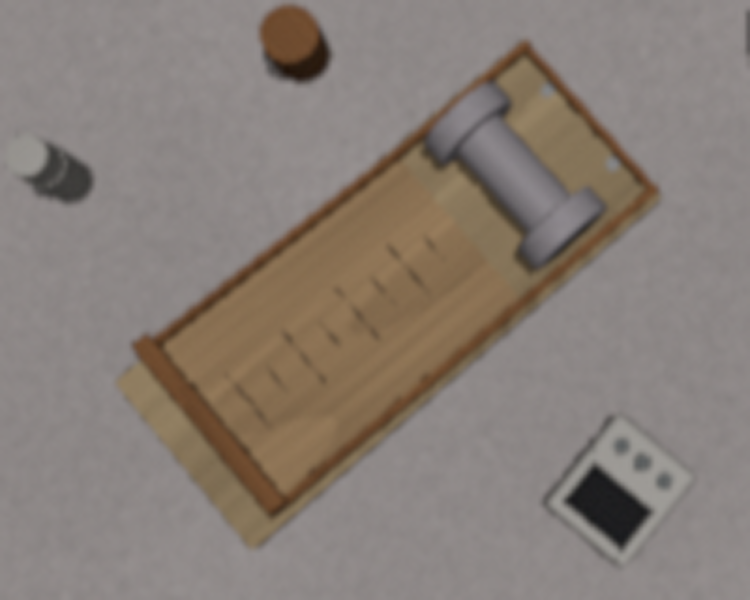

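View pics/crop_scene.png

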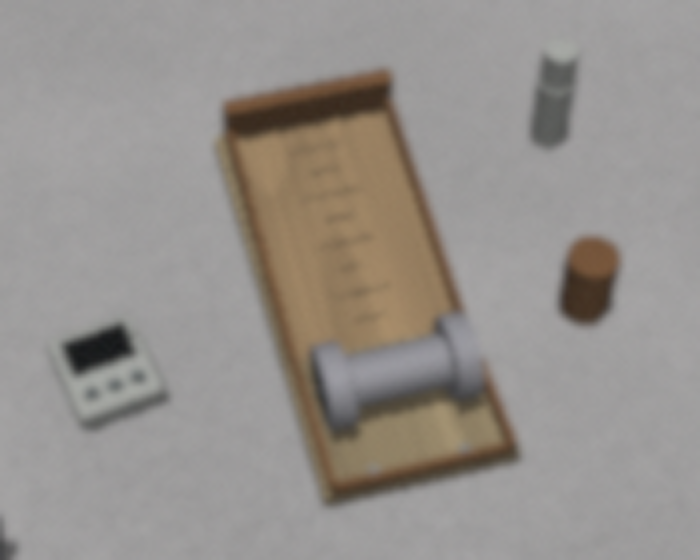

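```bash
cat > h.py <<'E'
import numpy as np
from workcell import camera_params
def ray(n,uv):
    p=camera_params(n);R=np.array(p["R"]);t=np.array(p["t"])
    d=R.T@np.array([(uv[0]-p["cx"])/p["fx"],(uv[1]-p["cy"])/p["fy"],1]);return -R.T@t,d
def onz(n,uv,z):
    o,d=ray(n,uv);return o+d*(z-o[2])/d[2]
def proj(n,X):
    p=camera_params(n);c=np.array(p["R"])@X+np.array(p["t"]);return np.array([p["fx"]*c[0]/c[2]+p["cx"],p["fy"]*c[1]/c[2]+p["cy"]])
T=lambda u,v:(110+(u+.5)/3.75-.5,130+(v+.5)/3.75-.5)
S=lambda u,v:(170+(u+.5)/4-.5,110+(v+.5)/4-.5)
E
python3 - <<'E'
from h import *
np.set_printoptions(precision=4,suppress=True)
pts={ # top,scene,z
'lipL':((525,43),(330,497),.023),'lipR':((659,189),(518,453),.023),
'stopA':((150,337),(390,72),.079),'stopB':((285,510),(226,104),.079),
'rollA':((467,124),None,.043),'rollB':((563,228),None,.043),
'spare':((291,36),(593,257),.055),'glue':((27,157),(560,52),.088)}
o={}
for k,(a,b,z) in pts.items():
    o[k]=onz("top",T(*a),z); print(k,o[k], onz("scene",S(*b),z) if b else '')
print("timer",[onz("top",T(*c),.02) for c in((615,415),(693,480),(620,565),(545,500))])
n=np.linalg.norm
print(n(o['lipL']-o['lipR']),n(o['stopA']-o['stopB']),n(o['rollA']-o['rollB']))
m1=(o['lipL']+o['lipR'])/2;m2=(o['stopA']+o['stopB'])/2
print(m1,m2,n((m1-m2)[:2]),np.degrees(np.arctan2(*(m2-m1)[1::-1])))
E
```

```text
lipL [ 0.6941 -0.0609  0.023 ] [ 0.6077 -0.1493  0.023 ]
lipR [ 0.6059 -0.1427  0.023 ] [ 0.6986 -0.0684  0.023 ]
stopA [0.5081 0.1421 0.079 ] [0.5055 0.1477 0.079 ]
stopB [0.4157 0.0634 0.079 ] [0.417  0.0691 0.079 ]
rollA [ 0.6391 -0.0281  0.043 ] 
rollB [ 0.5784 -0.0855  0.043 ] 
spare [0.6872 0.0757 0.055 ] [0.6893 0.0738 0.055 ]
glue [0.6062 0.214  0.088 ] [0.6077 0.2099 0.088 ]
timer [array([ 0.4717, -0.1181,  0.02  ]), array([ 0.435 , -0.1639,  0.02  ]), array([ 0.3858, -0.122 ,  0.02  ]), array([ 0.4219, -0.078 ,  0.02  ])]
0.12029029181187922 0.12137452262385294 0.08354877552680069
[ 0.65   -0.1018  0.023 ] [0.4619 0.1027 0.079 ] 0.27789168338228903 132.6041617901164
```

```bash
cat >> h.py <<'E'
m1=np.array([.6515,-.1053]);m2=np.array([.4615,.1055])
u=(m2-m1)/np.linalg.norm(m2-m1);v=np.array([-u[1],u[0]])
O=((m1+.1525*u)+(m2-.127*u))/2
def ramp(p): d=np.array(p)[:2]-O;return np.array([d@u,d@v])
E
python3 - <<'E'
from h import *
np.set_printoptions(precision=4,suppress=True)
print(O,u,v,np.degrees(np.arctan2(u[1],u[0])))
a=onz("top",T(515,176),.043);b=onz("scene",S(398,370),.043)
print(a,ramp(a),b,ramp(b))
# checks: foot of slope, printed lines, bases corners
for n,f,uv,z in(("top",T,(415,165),.015),("top",T,(515,295),.015),("top",T,(118,382),.015),("top",T,(253,547),.015),("top",T,(658,200),.015),("scene",S,(218,145),.015),("scene",S,(328,503),.015)): print(uv,ramp(onz(n,f(*uv),z)))
for k,p in dict(spare=(.688,.075),glue=(.607,.212),timer=(.4286,-.1205)).items(): print(k,ramp(p))
from workcell import observe
print(ramp(observe()["ee_pos"]))
E
```

```text
[0.548  0.0096] [-0.6695  0.7428] [-0.7428 -0.6695] 132.0292313941602
[ 0.6086 -0.057   0.043 ] [-0.09   -0.0005] [ 0.6099 -0.0576  0.043 ] [-0.0914 -0.001 ]
(415, 165) [-0.0518 -0.0493]
(515, 295) [-0.0459  0.0499]
(118, 382) [ 0.1654 -0.0649]
(253, 547) [0.1656 0.0614]
(658, 200) [-0.1484  0.0629]
(218, 145) [0.1555 0.0623]
(328, 503) [-0.1573  0.0632]
spare [-0.0452 -0.1478]
glue [ 0.1108 -0.1794]
timer [-0.0167  0.1757]
[ 0.6495 -0.1398]
```

```bash
python3 -m jog '[[[0,0.12,0,30,0,-25,25],[0,0.12,0,30,0,-20,25],[0,0.12,0,35,0,-15,25],[0,0.12,0,40,0,-10,25]]]'; python3 - <<'E'
from h import *
from workcell import observe
s=observe();print(s["time"],ramp(s["ee_pos"]),s["ee_pos"],s["ee_rot"].round(3),s["gripper_width"])
E
```

```text
time: 0.5
ee_pos: [0.2969, 0.4533, 0.207]
ee_rot: [[0.664, -0.002, 0.747], [-0.747, -0.002, 0.664], [0.0, -1.0, -0.003]]
force: [1.2, -0.3, 0.8]
gripper_width: 0.0283
0.5 [ 0.49774977 -0.11058627] [0.29685932 0.45333952 0.20704887] [[ 0.664 -0.002  0.747]
 [-0.747 -0.002  0.664]
 [ 0.    -1.    -0.003]] 0.028300372492935804
```

```bash
python3 -m jog '[[[0,0,0,48,0,-10,25],[0,0,0,48,0,-10,25],[0,0,0,48,0,-10,25],[0,0,0,48,0,-10,25],[0,0,0,48,0,-10,25]]]' >/dev/null;python3 -m jog '[[[0,0,0,48,0,-10,25],[0,0,0,48,0,-10,25],[0,0,0,48,0,-10,25],[0,0,0,48,0,-10,25],[0,0,0,48,0,-10,25]]]'; python3 - <<'E'
from h import *
from workcell import observe
s=observe();print(s["time"],ramp(s["ee_pos"]),s["ee_pos"],s["ee_rot"].round(3),s["gripper_width"])
E
```

```text
time: 1.5
ee_pos: [0.5411, 0.016, 0.2062]
ee_rot: [[0.663, -0.003, 0.749], [-0.749, -0.002, 0.663], [-0.0, -1.0, -0.003]]
force: [0.5, 1.6, -0.1]
gripper_width: 0.0215
1.5 [0.00941388 0.0008161 ] [0.54105487 0.01601702 0.20621524] [[ 0.663 -0.003  0.749]
 [-0.749 -0.002  0.663]
 [-0.    -1.    -0.003]] 0.02145467230146706
```

```bash
python3 -m jog '[[[0,0,0,45,0,0,25],[0,0,0,45,0,0,25],[0,0,0,40,0,0,25],[0,0,0,5,20,0,25],[0,0,0,0,45,0,25]]]'; python3 - <<'E'
from h import *
from workcell import observe,camera
import cv2
s=observe();print(s["time"],ramp(s["ee_pos"]),s["ee_pos"],s["gripper_width"])
for n in("scene","top"):
    cv2.imwrite(f"pics/{n}1.png",camera(n))
a=cv2.imread("pics/scene1.png")[110:250,170:345]; cv2.imwrite("pics/crop_scene1.png",cv2.resize(a,None,fx=4,fy=4,interpolation=cv2.INTER_CUBIC))
E
```

```text
time: 2.0
ee_pos: [0.6395, -0.0981, 0.1441]
ee_rot: [[0.657, 0.008, 0.753], [-0.753, -0.005, 0.658], [0.009, -1.0, 0.003]]
force: [0.4, -0.5, -0.3]
gripper_width: 0.0211
2.0 [-0.14124763  0.00413051] [ 0.63946224 -0.09811389  0.14411201] 0.021062305051240432
```

View pics/crop_scene1.png

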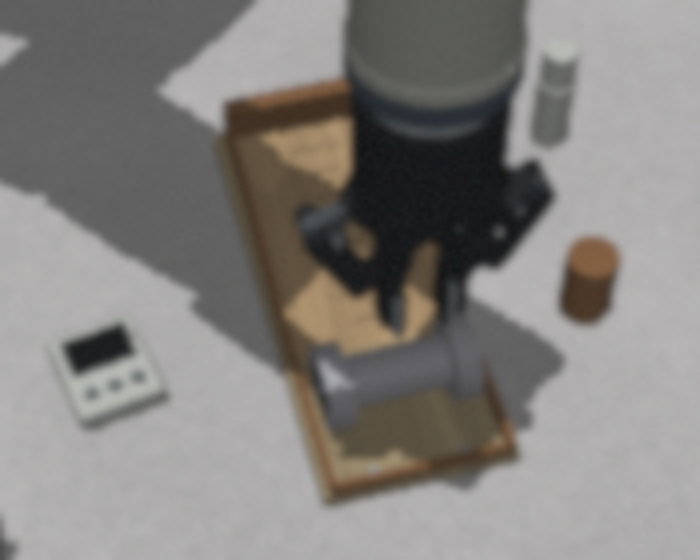

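```bash
python3 -m jog '[[[0,-0.015,0,-6,25,4,25],[0,0,0,0,35,0,25],[0,0,0,0,30,0,25],[0,0,0,0,10,0,25],[0,0,0,0,0,0,25]]]'; python3 - <<'E'
from h import *
from workcell import observe,camera
import cv2
s=observe();print(s["time"],ramp(s["ee_pos"]),s["ee_pos"],s["gripper_width"])
for n,(y,x) in dict(scene=(110,170),top=(110,140)).items():
    a=camera(n)[y:y+140,x:x+175]; cv2.imwrite(f"pics/crop_{n}2.png",cv2.resize(a,None,fx=4,fy=4,interpolation=cv2.INTER_CUBIC))
E
```

```text
time: 2.6
ee_pos: [0.632, -0.0876, 0.0396]
ee_rot: [[0.671, -0.007, 0.741], [-0.741, -0.002, 0.671], [-0.003, -1.0, -0.006]]
force: [-0.0, -1.0, 0.8]
gripper_width: 0.0216
2.6 [-0.12842733  0.00264783] [ 0.63198027 -0.08759825  0.03962403] 0.021609702286266512
```

View pics/crop_scene2.png

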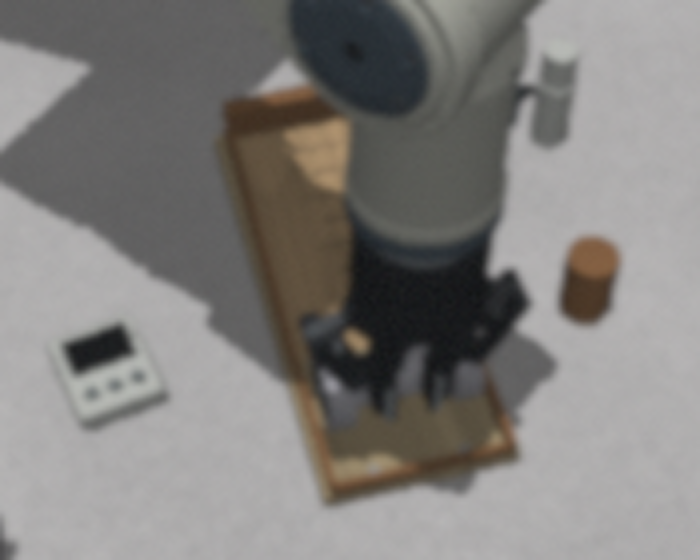

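View pics/crop_top2.png

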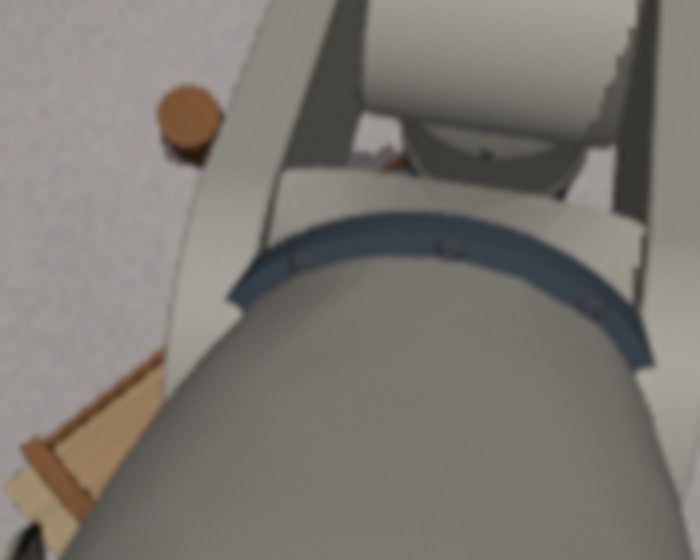

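```bash
python3 -m jog '[[[0,0,0,0,5,2,25],[0,0,0,0,4,0,25],[0,0,0,-2,0,0,25],[0,0,0,-2,0,0,25],[0,0,0,-2,0,0,25]]]'; python3 - <<'E'
from h import *
from workcell import observe
s=observe();print(s["time"],ramp(s["ee_pos"]),s["ee_pos"],u@s["force"][:2],v@s["force"][:2],s["force"][2])
E
```

```text
time: 3.2
ee_pos: [0.6338, -0.0822, 0.0367]
ee_rot: [[0.671, 0.003, 0.742], [-0.742, -0.003, 0.671], [0.005, -1.0, 0.0]]
force: [-0.2, -0.2, 0.4]
gripper_width: 0.0215
3.2 [-0.12564347 -0.00232114] [ 0.63380742 -0.08220362  0.03670656] -0.018677451900205966 0.2891988769942819 0.38251815639234016
```

```bash
cat > st.py <<'E'
from h import *
from workcell import observe
s=observe();f=s["force"];print("t",s["time"],"ramp",ramp(s["ee_pos"]).round(4),"z",s["ee_pos"][2].round(4),"F u,v,z",(u@f[:2]).round(2),(v@f[:2]).round(2),f[2].round(2),"zaxis",s["ee_rot"][:,2].round(3),"w",s["gripper_width"])
E
python3 -m jog '[[[0,0,0,-4,1,0,25],[0,0,0,-4,1,0,25],[0,0,0,-4,1,0,25],[0,0,0,-4,0,0,25],[0,0,0,-4,0,0,25]]]' >/dev/null; python3 st.py
```

```text
t 3.7 ramp [-0.1051 -0.0024] z 0.0346 F u,v,z -2.8 4.41 10.69 zaxis [0.741 0.671 0.001] w 0.02103641622330742
```

```bash
python3 -m jog '[[[0,0,0,0,0,0,25]]]' >/dev/null; python3 st.py; python3 - <<'E'
from workcell import camera
import cv2
a=camera("scene")[150:240,215:315]; cv2.imwrite("pics/crop_scene3.png",cv2.resize(a,None,fx=6,fy=6,interpolation=cv2.INTER_CUBIC))
E
python3 st.py
```

```text
t 3.8 ramp [-0.105  -0.0024] z 0.0352 F u,v,z 0.08 0.0 -0.19 zaxis [0.741 0.672 0.001] w 0.02138807165342732
t 3.85 ramp [-0.105  -0.0026] z 0.0351 F u,v,z -0.28 -0.58 0.7 zaxis [0.741 0.671 0.001] w 0.021188104120964186
```

View pics/crop_scene3.png

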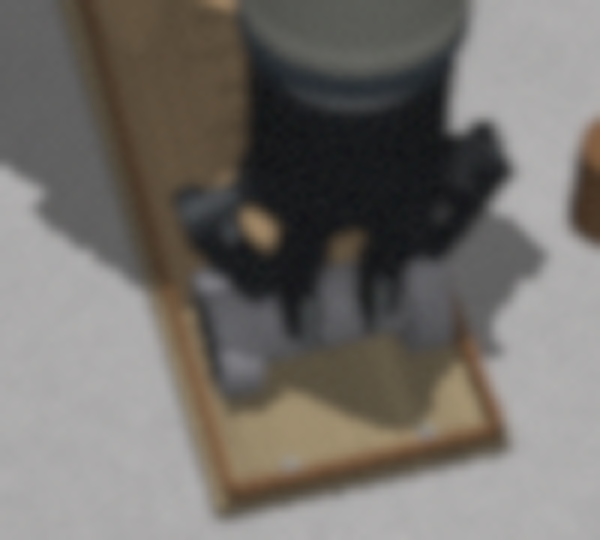

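```bash
python3 - <<'E'
from h import *
from workcell import observe,camera
import cv2
p=camera_params("scene");print("cam",-np.array(p["R"]).T@p["t"])
s=observe();e=s["ee_pos"];print("tcp px",proj("scene",e))
f=lambda a:((np.array(a)-[215,150]+.5)*6-.5).round()
print(f(proj("scene",e)))
c=lambda x,y,z:np.r_[O+x*u+y*v,z]
im=cv2.imread("pics/crop_scene3.png")
for x in(-.095,-.09,-.085,-.08):
  for y in(-.033,0,.033): 
    q=f(proj("scene",c(x,y,.043)));print(x,y,q)
a=cv2.imread("pics/scene0.png")[150:240,215:315];a=cv2.resize(a,None,fx=6,fy=6,interpolation=cv2.INTER_CUBIC)
cv2.imwrite("pics/cmp.png",np.vstack([a[180:420],im[180:420]]))
E
```

```text
cam [ 0.82162077 -0.55882316  0.82819119]
tcp px [271.17954605 208.04027532]
[340. 351.]
-0.095 -0.033 [402. 305.]
-0.095 0 [327. 323.]
-0.095 0.033 [252. 340.]
-0.09 -0.033 [398. 296.]
-0.09 0 [324. 313.]
-0.09 0.033 [249. 330.]
-0.085 -0.033 [395. 287.]
-0.085 0 [321. 304.]
-0.085 0.033 [246. 321.]
-0.08 -0.033 [391. 278.]
-0.08 0 [317. 295.]
-0.08 0.033 [243. 312.]
```

View pics/cmp.png

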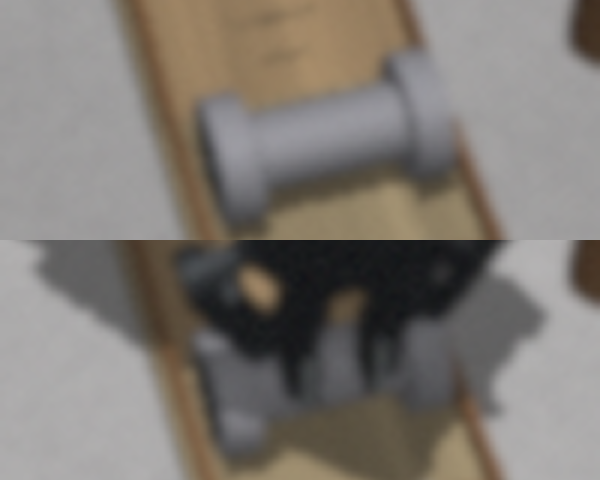

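```bash
python3 -m jog '[[[0,0,0,8,0,0,25],[0,0,0,8,0,-2,25],[0,0,0,0,5,0,25],[0,0,0,0,4,0,25],[0,0,0,0,0,0,25]]]' >/dev/null; python3 st.py; python3 - <<'E'
from workcell import camera
import cv2
a=camera("scene")[150:240,215:315]; cv2.imwrite("pics/crop_scene4.png",cv2.resize(a,None,fx=6,fy=6,interpolation=cv2.INTER_CUBIC))
E
```

```text
t 4.35 ramp [-0.1224 -0.0002] z 0.0247 F u,v,z -0.17 0.41 -1.06 zaxis [0.742 0.671 0.001] w 0.02202094885845113
```

View pics/crop_scene4.png

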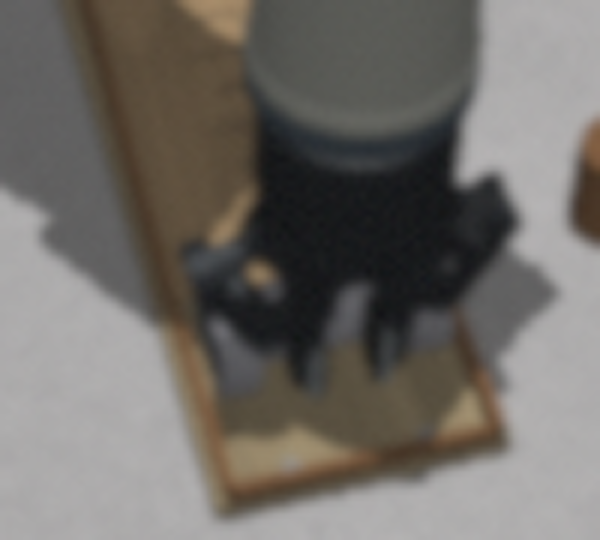

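```bash
python3 -m jog '[[[0,0,0.13,6,-2,0,8],[0,0,0.13,0,0,0,8],[0,0,0,0,0,0,8],[0,0,0,0,0,0,8]]]' ; python3 st.py; python3 - <<'E'
from workcell import camera
import cv2
a=camera("scene")[150:240,215:315]; cv2.imwrite("pics/crop_scene5.png",cv2.resize(a,None,fx=6,fy=6,interpolation=cv2.INTER_CUBIC))
E
```

```text
time: 4.8
ee_pos: [0.6321, -0.0839, 0.026]
ee_rot: [[0.65, -0.174, 0.74], [-0.715, 0.192, 0.673], [-0.26, -0.966, 0.0]]
force: [-0.6, -0.5, -0.0]
gripper_width: 0.0069
t 4.8 ramp [-0.1257  0.    ] z 0.026 F u,v,z -0.01 0.79 -0.0 zaxis [0.74  0.673 0.   ] w 0.006882648043067309
```

View pics/crop_scene5.png

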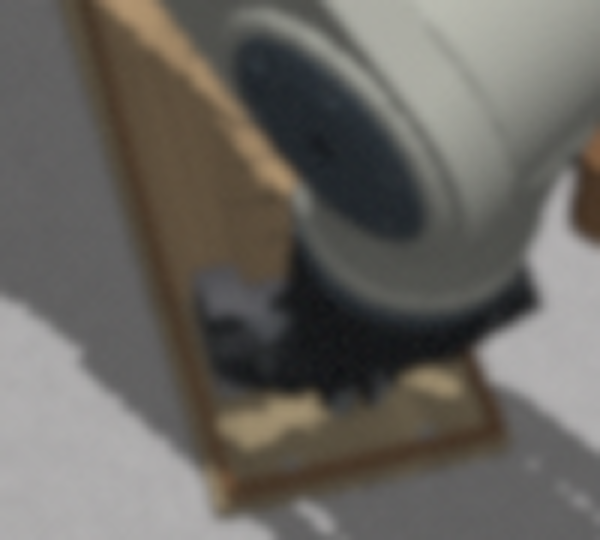

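```bash
python3 -m jog '[[[0,0,0,-4,1,0,8],[0,0,0,-4,1,0,8],[0,0,0,-4,1,0,8],[0,0,0,-4,1,0,8],[0,0,0,-4,1,0,8]]]'|grep force ; python3 st.py;  python3 -m jog '[[[0,0,0,-4,1,0,8],[0,0,0,-4,1,0,8]]]'|grep force;python3 st.py; python3 - <<'E'
from workcell import camera
import cv2
a=camera("scene")[150:240,215:315]; cv2.imwrite("pics/crop_scene6.png",cv2.resize(a,None,fx=6,fy=6,interpolation=cv2.INTER_CUBIC))
E
```

```text
force: [0.3, -1.3, 1.6]
t 5.35 ramp [-0.1004 -0.0002] z 0.0275 F u,v,z -1.15 0.62 1.64 zaxis [ 0.738  0.675 -0.   ] w 0.006989477408157225
force: [0.1, -1.1, 2.7]
t 5.55 ramp [-0.0915 -0.0005] z 0.0283 F u,v,z -0.88 0.71 2.67 zaxis [0.737 0.675 0.   ] w 0.006982120611660385
```

View pics/crop_scene6.png

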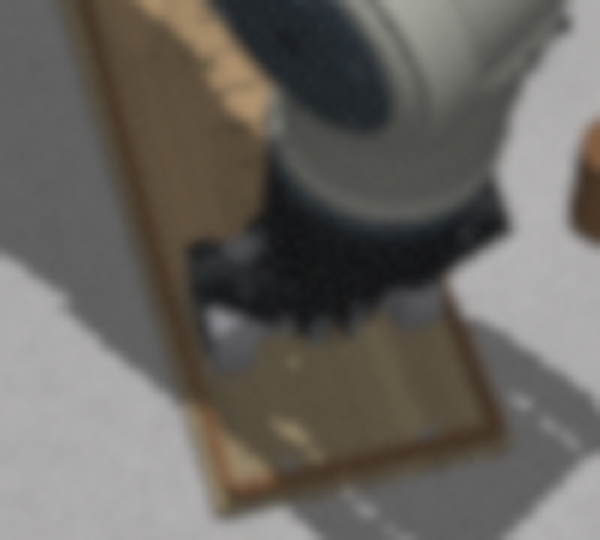

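```bash
for i in 1 2; do python3 -m jog '[[[0,0,0,0,0,0,8]]]'>/dev/null; python3 st.py; done;  python3 -m jog '[[[0,0,0,-4,1,0,8]]]'>/dev/null;python3 st.py;  python3 -m jog '[[[0,0,0,-4,0.8,0,8]]]'>/dev/null;python3 st.py; python3 -m jog '[[[0,0,0,-4,0.8,0,8]]]'>/dev/null;python3 st.py
```

```text
t 5.7 ramp [-0.0905 -0.0004] z 0.0282 F u,v,z 0.11 -0.47 -0.65 zaxis [ 0.737  0.676 -0.   ] w 0.006886439003375945
t 5.8 ramp [-0.0904 -0.0003] z 0.0281 F u,v,z 0.09 0.14 -0.44 zaxis [ 0.737  0.676 -0.   ] w 0.007174919705599855
t 5.9 ramp [-0.0866 -0.0003] z 0.028 F u,v,z 0.27 -0.21 0.48 zaxis [ 0.738  0.675 -0.   ] w 0.006628739510510275
t 6.0 ramp [-0.0824 -0.0002] z 0.0281 F u,v,z -0.45 0.19 1.2 zaxis [ 0.738  0.675 -0.   ] w 0.006902704087829428
t 6.1 ramp [-0.0784 -0.0003] z 0.0286 F u,v,z -2.07 0.17 4.27 zaxis [0.738 0.675 0.   ] w 0.007058475831153325
```

```bash
python3 -m jog '[[[0,0,0,6,-1,0,0],[0,0,0,6,-2,0,0],[0,0,0.13,2,-2,0,0],[0,0,0.13,0,0,0,0],[0,0,0,0,0,0,0]]]'|head -3 ; python3 st.py; python3 - <<'E'
from workcell import camera
import cv2
a=camera("scene")[150:240,215:315]; cv2.imwrite("pics/crop_scene7.png",cv2.resize(a,None,fx=6,fy=6,interpolation=cv2.INTER_CUBIC))
E
```

```text
time: 6.6
ee_pos: [0.6109, -0.0595, 0.0304]
ee_rot: [[0.586, -0.339, 0.736], [-0.637, 0.37, 0.677], [-0.502, -0.865, 0.001]]
t 6.6 ramp [-0.0934 -0.0005] z 0.0304 F u,v,z -0.26 -0.25 -0.74 zaxis [0.736 0.677 0.001] w -3.955376755853086e-05
```

View pics/crop_scene7.png

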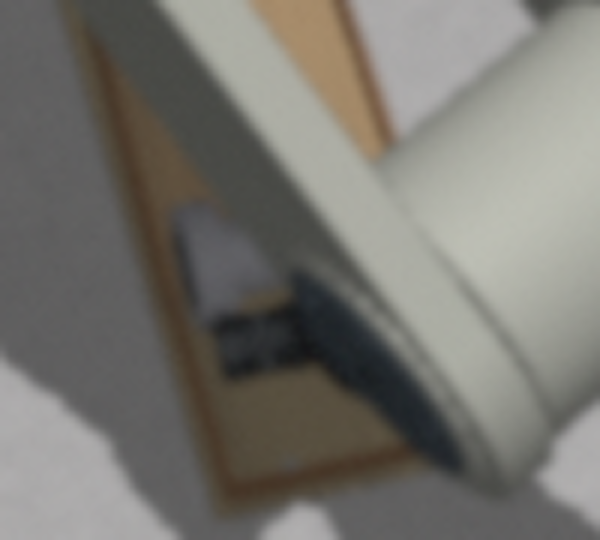

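```bash
python3 -m jog '[[[0,0,0,-3,2.9,0,0],[0,0,0,-3,2.9,0,0],[0,0,0,-3,2.9,0,0]]]'>/dev/null ; python3 st.py;for i in 1 2 3; do python3 -m jog '[[[0,0,0,-3.5,2,0,0]]]' >/dev/null; python3 st.py; done
```

```text
t 6.95 ramp [-0.08   -0.0008] z 0.0281 F u,v,z -0.04 -0.6 0.39 zaxis [0.736 0.677 0.001] w -6.327315457789446e-05
t 7.05 ramp [-0.0749 -0.0009] z 0.0286 F u,v,z -0.2 0.41 0.3 zaxis [0.735 0.678 0.002] w 0.00040202257012135207
t 7.15 ramp [-0.07  -0.001] z 0.0291 F u,v,z -0.2 -0.01 0.46 zaxis [0.735 0.678 0.002] w 0.0005638927131046717
t 7.25 ramp [-0.0653 -0.0012] z 0.0295 F u,v,z 0.35 -0.36 0.09 zaxis [0.735 0.679 0.002] w -0.00045795737842177373
```

```bash
for i in 1 2 3 4 5; do python3 -m jog '[[[0,0,0,-3.4,1.6,0,0]]]' >/dev/null; python3 st.py; done;  python3 - <<'E'
from workcell import camera
import cv2
a=camera("scene")[120:230,190:310]; cv2.imwrite("pics/crop_scene8.png",cv2.resize(a,None,fx=5,fy=5,interpolation=cv2.INTER_CUBIC))
E
```

```text
t 7.35 ramp [-0.061  -0.0013] z 0.0301 F u,v,z 1.13 -0.77 -0.02 zaxis [0.734 0.679 0.002] w -0.00019715244234462442
t 7.45 ramp [-0.0574 -0.0013] z 0.0308 F u,v,z -4.69 1.47 8.42 zaxis [0.734 0.679 0.002] w -0.00012469333427992557
t 7.55 ramp [-0.0544 -0.0015] z 0.0321 F u,v,z -6.01 3.06 10.28 zaxis [0.734 0.679 0.003] w 0.00011622909408351136
t 7.65 ramp [-0.0517 -0.0014] z 0.0334 F u,v,z -3.23 2.82 8.19 zaxis [0.734 0.679 0.004] w 0.00021740510519031758
t 7.75 ramp [-0.0488 -0.0014] z 0.0346 F u,v,z -2.74 1.75 6.5 zaxis [0.734 0.679 0.004] w -5.669997357293878e-05
```

View pics/crop_scene8.png

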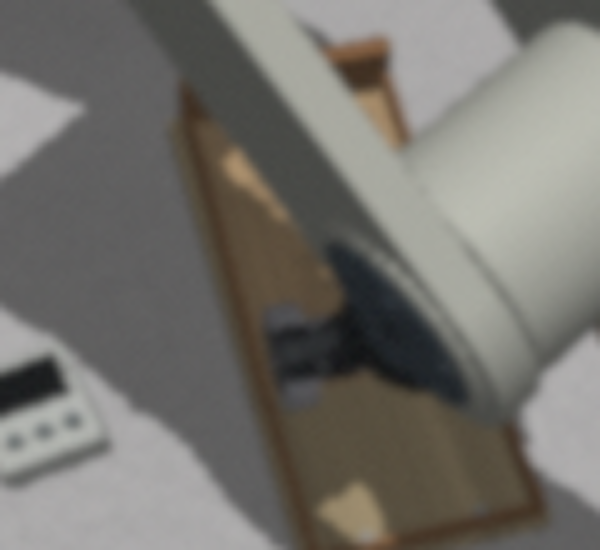

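```bash
python3 - <<'E'
from h import *
for q in((292,312),(300,395),(268,350),(300,355)):
    p=(190+(q[0]+.5)/5-.5,120+(q[1]+.5)/5-.5)
    print(q,[ramp(onz("scene",p,z)).round(4) for z in(.03,.05,.075,.1)])
c=lambda x,y,z:np.r_[O+x*u+y*v,z]
for s in(0,.01,.02,.03):
  x,z=-.05+s*.9856-.0047,.015+s*.169+.0276
  print(s,x,z,[((proj("scene",c(x,y,z+dz))-[190,120])*5).round() for y,dz in((.0415,0),(.0415,.028),(.0415,-.028),(-.0415,0))])
E
```

```text
(292, 312) [array([-0.0048,  0.0317]), array([-0.0198,  0.0354]), array([-0.0386,  0.0399]), array([-0.0575,  0.0445])]
(300, 395) [array([-0.0586,  0.0417]), array([-0.0723,  0.0451]), array([-0.0895,  0.0494]), array([-0.1066,  0.0536])]
(268, 350) [array([-0.0259,  0.0505]), array([-0.0405,  0.0537]), array([-0.0586,  0.0576]), array([-0.0768,  0.0616])]
(300, 355) [array([-0.0337,  0.035 ]), array([-0.048 ,  0.0386]), array([-0.0659,  0.043 ]), array([-0.0838,  0.0475])]
0 -0.054700000000000006 0.0426 [array([296., 373.]), array([295., 340.]), array([297., 404.]), array([450., 338.])]
0.01 -0.044844 0.044289999999999996 [array([291., 356.]), array([290., 323.]), array([292., 387.]), array([444., 322.])]
0.02 -0.034988000000000005 0.04598 [array([286., 339.]), array([285., 306.]), array([287., 371.]), array([439., 306.])]
0.03 -0.025132 0.04767 [array([281., 323.]), array([280., 290.]), array([282., 355.]), array([433., 289.])]
```

```bash
python3 - <<'E'
from h import *
c=lambda x,y,z:np.r_[O+x*u+y*v,z]
f=lambda a:((np.array(a)-[215,150]+.5)*6-.5).round()
print("crop4 tip",f(proj("scene",c(-.1224,-.0002,.0247))))
print("crop3 tip",f(proj("scene",c(-.105,-.0024,.035))))
print("crop5 tip",f(proj("scene",c(-.1257,0,.026))))
print("crop6 tip",f(proj("scene",c(-.0915,0,.0283))))
for x in(-.091,-.07,-.06,-.055):print(x,"rimL bottom",f(proj("scene",c(x,.0415,.015))),"rimL c",f(proj("scene",c(x,.0415,.043))),"R",f(proj("scene",c(x,-.0415,.043))))
E
python3 - <<'E'
import cv2
import numpy as np
cv2.imwrite("pics/cmp2.png",np.hstack([cv2.resize(cv2.imread(f"pics/crop_scene{i}.png"),(400,360)) for i in (4,6)]))
E
```

```text
crop4 tip [345. 399.]
crop3 tip [339. 351.]
crop5 tip [347. 403.]
crop6 tip [324. 336.]
-0.091 rimL bottom [230. 373.] rimL c [230. 337.] R [418. 294.]
-0.07 rimL bottom [218. 334.] rimL c [217. 297.] R [403. 255.]
-0.06 rimL bottom [212. 316.] rimL c [211. 279.] R [396. 237.]
-0.055 rimL bottom [209. 307.] rimL c [208. 270.] R [392. 228.]
```

View pics/cmp2.png

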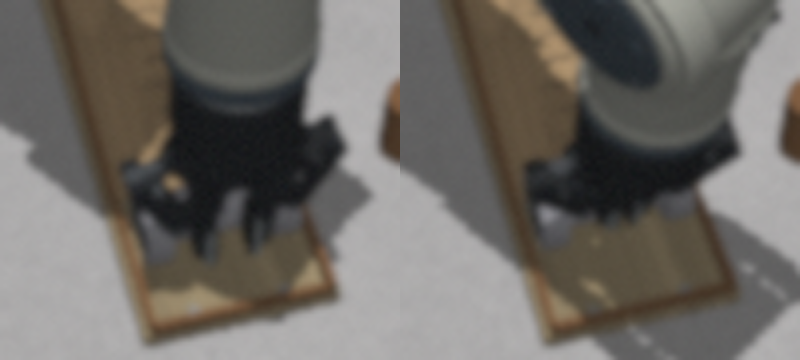

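```bash
python3 st.py; python3 - <<'E'
from workcell import camera
import cv2
a=camera("top");cv2.imwrite("pics/top9.png",cv2.resize(a,None,fx=1.5,fy=1.5))
a=camera("scene");cv2.imwrite("pics/scene9.png",cv2.resize(a,None,fx=1.5,fy=1.5))
E
```

```text
t 7.8 ramp [-0.0483 -0.0013] z 0.0348 F u,v,z -2.05 2.51 7.18 zaxis [0.734 0.679 0.004] w 0.00012503906816334988
```

View pics/top9.png

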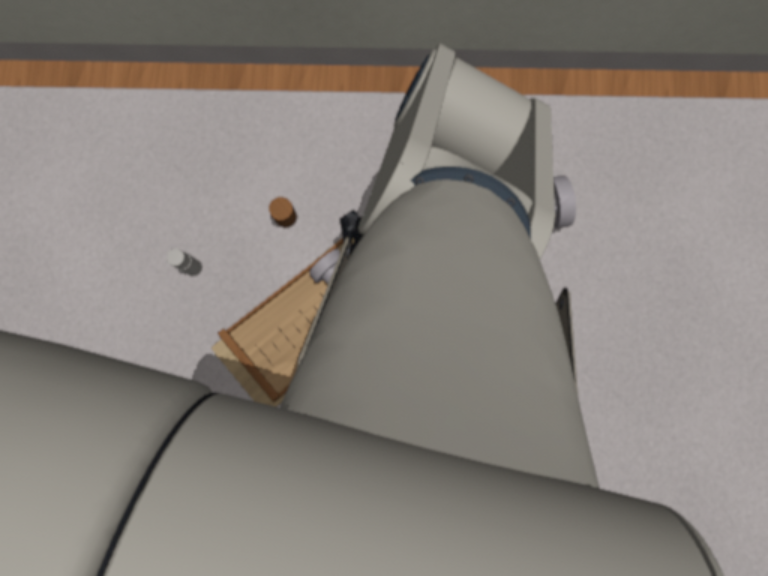

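View pics/scene9.png

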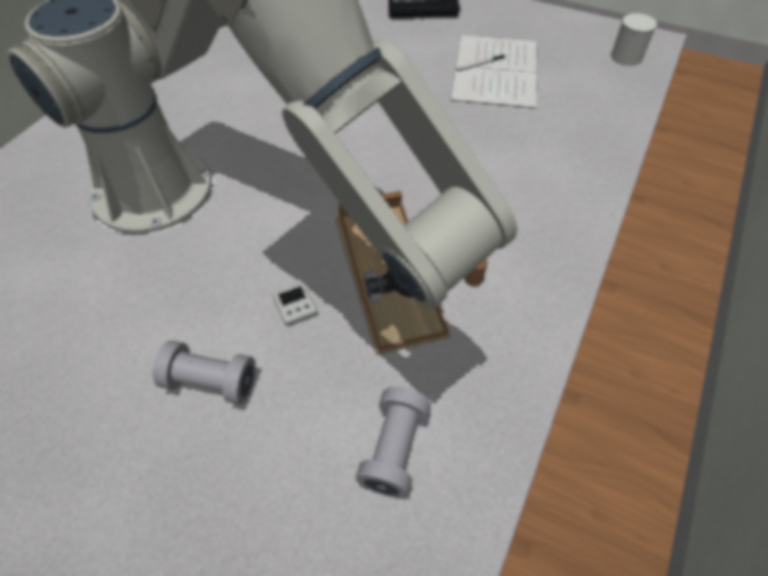

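```bash
python3 - <<'E'
from h import *
from workcell import camera
import cv2
a=camera("top")[120:270,140:260];cv2.imwrite("pics/top10.png",cv2.resize(a,None,fx=4,fy=4,interpolation=cv2.INTER_CUBIC))
c=lambda x,y,z:np.r_[O+x*u+y*v,z]
for s in(0.,.01,.02,.03,.04):
  x,z=-.05+s*.9856-.0047,.015+s*.169+.0276
  print(s,[((proj("top",c(x,y,z))-[140,120]+.5)*4).round() for y in(-.0415,-.05,-.033)])
E
```

```text
0.0 [array([332., 214.]), array([322., 203.]), array([342., 226.])]
0.01 [array([318., 225.]), array([308., 214.]), array([329., 237.])]
0.02 [array([304., 237.]), array([294., 225.]), array([315., 248.])]
0.03 [array([290., 248.]), array([280., 236.]), array([300., 259.])]
0.04 [array([276., 259.]), array([266., 247.]), array([286., 271.])]
```

View pics/top10.png

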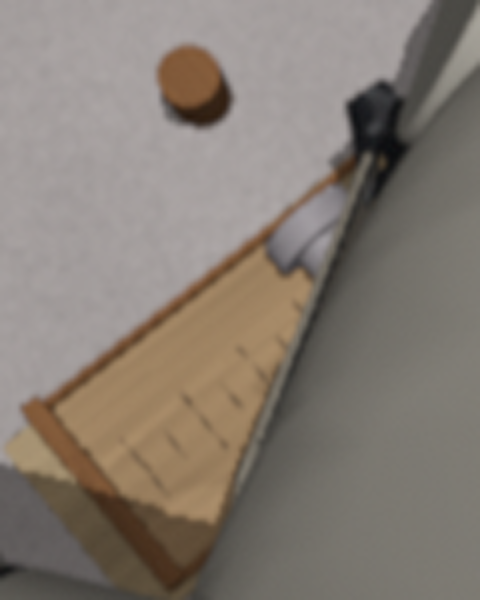

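```bash
python3 - <<'E'
from h import *
from workcell import observe
import cv2
s=observe();e=s["ee_pos"];R=s["ee_rot"]
c=lambda x,y,z:np.r_[O+x*u+y*v,z]
for n,f in(("scene","scene9"),("top","top9")):
    im=cv2.imread(f"pics/{f}.png");x0,y0=((300,200) if n=="scene" else (180,120));im=cv2.resize(im[y0:y0+200,x0:x0+260],None,fx=3,fy=3)
    def pt(X,col,r=3):
        q=((proj(n,X)+.5)*1.5-.5-[x0,y0])*3;cv2.circle(im,tuple(int(a) for a in q),r,col,-1)
    for k in(0,.02,.04,.06,.073): pt(e-k*R[:,1],(0,0,255))
    for k in(-.042,.042): 
        pt(e-.073*R[:,1]+k*R[:,2],(0,255,0)); 
        for a in(-.038,.038): pt(e-.073*R[:,1]+k*R[:,2]+a*R[:,0],(0,255,255))
    x,z=-.05+.012*.9856-.0047,.015+.012*.169+.0276
    for y in(-.05,-.033,.033,.05): 
        for t in np.linspace(0,6.28,24,endpoint=False): pt(c(x+.028*np.cos(t),y,z+.028*np.sin(t)),(255,100,0),2)
    cv2.imwrite(f"pics/ov_{n}.png",im)
E
```

```text
(no output)
```

View pics/ov_scene.png

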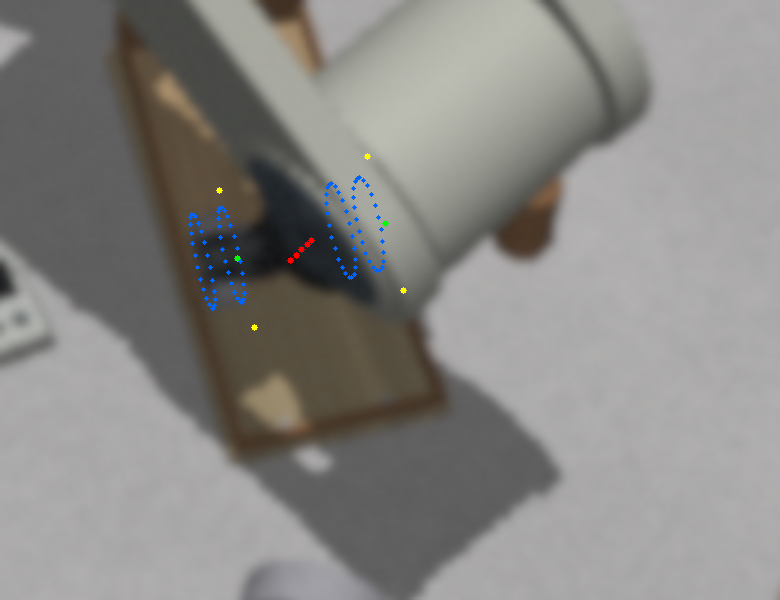

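View pics/ov_top.png

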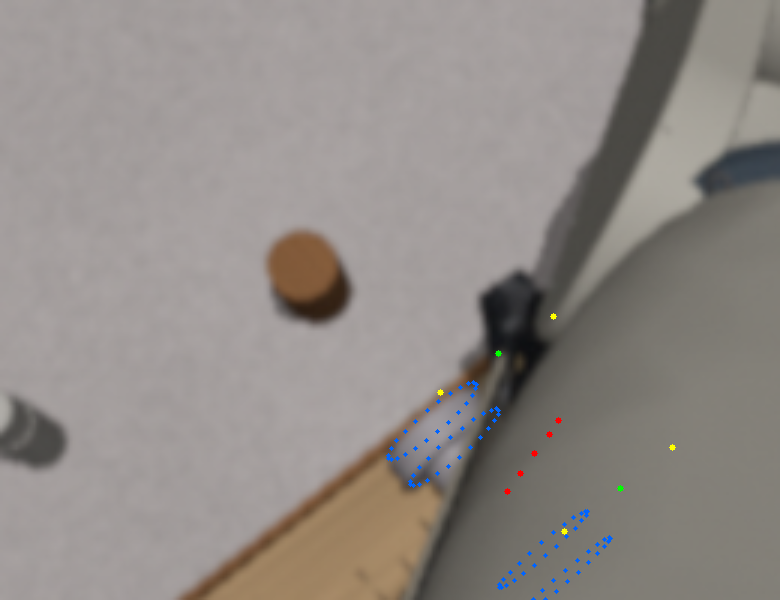

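```bash
python3 - <<'E'
from h import *
e=np.array([.6395,-.0981,.1441]);R=np.array([[0.657,0.008,0.753],[-0.753,-0.005,0.658],[0.009,-1.0,0.003]])
g=lambda a:((np.array(a)-[170,110]+.5)*4-.5).round()
for k in(0,.005,.01,.015,.02):print(k,[g(proj("scene",e-k*R[:,1]+q*R[:,2])) for q in(-.0175,.0175)])
for a in(-.011,.011):print(a,[g(proj("scene",e-.005*R[:,1]+a*R[:,0]+q*R[:,2])) for q in(-.0175,.0175)])
e=np.array([.632,-.0876,.0396])
print(proj("scene",e),[g(proj("scene",e+q*np.array([.741,.671,0]))) for q in(-.0175,.0175)])
E
```

```text
0 [array([390., 346.]), array([450., 334.])]
0.005 [array([390., 341.]), array([451., 328.])]
0.01 [array([390., 336.]), array([451., 323.])]
0.015 [array([391., 330.]), array([451., 317.])]
0.02 [array([391., 325.]), array([452., 312.])]
-0.011 [array([385., 326.]), array([445., 313.])]
0.011 [array([396., 357.]), array([456., 344.])]
[271.9754074  215.03123193] [array([382., 428.]), array([436., 415.])]
```

```bash
python3 - <<'E'
import cv2
a=cv2.imread("pics/scene1.png")[170:205,255:295]
cv2.imwrite("pics/tips1.png",cv2.resize(cv2.convertScaleAbs(a,alpha=1.6),None,fx=16,fy=16,interpolation=cv2.INTER_CUBIC))
E
```

```text
(no output)
```

View pics/tips1.png

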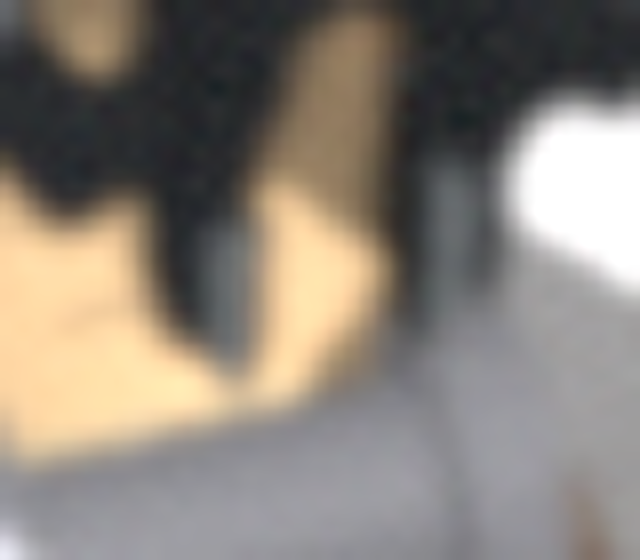

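The fingertips evidently end about 23 mm behind the nominal TCP: the pictures and the upward force both show them bearing on the top of the slim middle. I'll ease the roller back to the landing slowly and then come in lower.

```bash
python3 -m jog '[[[0,0,0,2.5,-0.7,0,0],[0,0,0,2.5,-0.7,0,0],[0,0,0,2.5,-0.7,0,0],[0,0,0,2.5,-0.7,0,0],[0,0,0,2.5,-0.7,0,0]]]' >/dev/null; python3 st.py; python3 -m jog '[[[0,0,0,2.5,-1,0,0],[0,0,0,2.5,-1,0,0],[0,0,0,2.5,-1,0,0],[0,0,0,2.5,-1.5,0,0],[0,0,0,2.5,-1.5,0,0]]]' >/dev/null; python3 st.py; python3 - <<'E'
from workcell import camera
import cv2
a=camera("scene")[120:230,190:310]; cv2.imwrite("pics/crop_scene11.png",cv2.resize(a,None,fx=5,fy=5,interpolation=cv2.INTER_CUBIC))
E
```

```text
t 8.45 ramp [-0.062  -0.0017] z 0.0317 F u,v,z 0.72 -0.39 -0.28 zaxis [0.734 0.679 0.005] w 3.449536975458657e-05
t 8.95 ramp [-0.0766 -0.0016] z 0.0301 F u,v,z -0.61 0.16 -0.19 zaxis [0.734 0.679 0.004] w 0.00041949380351711054
```

View pics/crop_scene11.png

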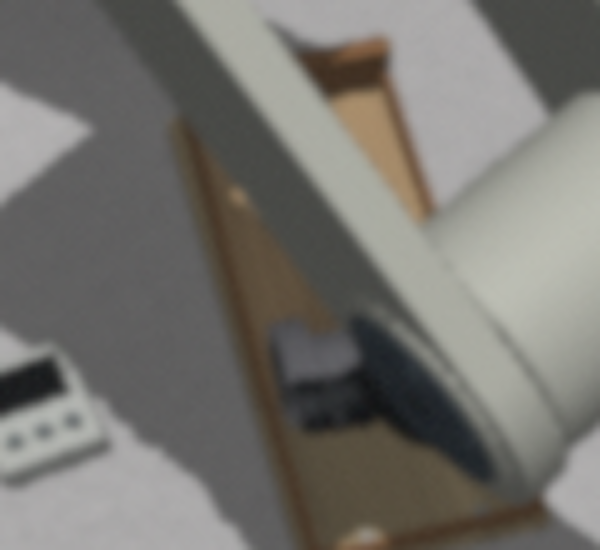

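```bash
python3 -m jog '[[[0,0,0,6,-4,0,0],[0,0,0,6,-4,0,0],[0,0,-0.13,0,0,0,0],[0,0,-0.13,0,0,0,0],[0,0,0,0,0,0,0]]]' >/dev/null; python3 st.py;python3 - <<'E'
from workcell import camera
import cv2
a=camera("scene")[150:240,215:315]; cv2.imwrite("pics/crop_scene12.png",cv2.resize(a,None,fx=6,fy=6,interpolation=cv2.INTER_CUBIC))
E
```

```text
t 9.5 ramp [-0.0953 -0.0013] z 0.0295 F u,v,z 0.77 -0.64 -0.24 zaxis [0.735 0.678 0.004] w -0.00019612934309398702
```

View pics/crop_scene12.png

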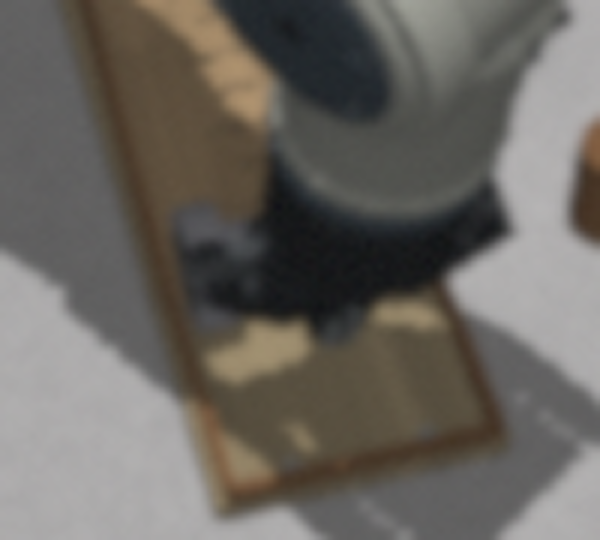

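```bash
for i in 1 2 3 4; do python3 -m jog '[[[0,0,0,1.2,4.2,0,0]]]' >/dev/null; python3 st.py; done; python3 - <<'E'
from workcell import camera
import cv2
a=camera("scene")[150:240,215:315]; cv2.imwrite("pics/crop_scene13.png",cv2.resize(a,None,fx=6,fy=6,interpolation=cv2.INTER_CUBIC))
E
```

```text
t 9.65 ramp [-0.0972 -0.0021] z 0.0259 F u,v,z 0.79 -0.17 -0.37 zaxis [0.735 0.678 0.005] w -0.0006384876215228126
t 9.75 ramp [-0.0982 -0.0023] z 0.0212 F u,v,z -1.16 -0.65 -0.76 zaxis [0.736 0.677 0.005] w 0.00012826399741620908
t 9.85 ramp [-0.0991 -0.0023] z 0.016 F u,v,z 0.06 -0.01 1.33 zaxis [0.736 0.677 0.005] w 0.0003013878302242651
t 9.95 ramp [-0.0998 -0.0021] z 0.0106 F u,v,z -0.42 0.13 0.76 zaxis [0.737 0.676 0.005] w 6.568524741328646e-05
```

View pics/crop_scene13.png

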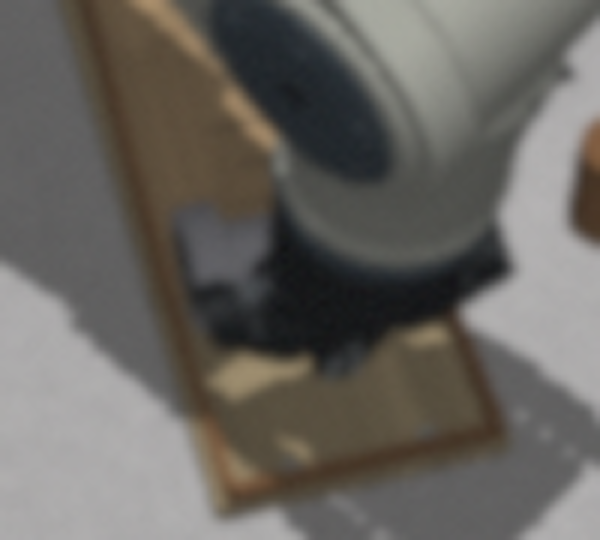

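```bash
python3 -m jog '[[[0,0,0,-3.8,1.2,0,0],[0,0,0,-3.8,1.2,0,0],[0,0,0,-3.8,1.2,0,0],[0,0,0,-3.8,1.2,0,0]]]' >/dev/null; python3 st.py; for i in 1 2 3 4 5; do python3 -m jog '[[[0,0,0,-3,0.5,0,0]]]' >/dev/null; python3 st.py; done
```

```text
t 10.4 ramp [-0.0824 -0.001 ] z 0.0077 F u,v,z -0.2 -0.05 1.0 zaxis [0.737 0.675 0.003] w -0.00012839805792805192
t 10.5 ramp [-0.0788 -0.001 ] z 0.0081 F u,v,z -0.61 0.25 -0.09 zaxis [0.737 0.676 0.003] w -0.0002330903328706592
t 10.6 ramp [-0.0754 -0.0011] z 0.0086 F u,v,z 0.64 -0.26 -0.18 zaxis [0.737 0.676 0.003] w -0.00015228499220895747
t 10.7 ramp [-0.0721 -0.0012] z 0.009 F u,v,z -0.04 0.72 -0.43 zaxis [0.737 0.676 0.003] w 3.729779723555387e-06
t 10.8 ramp [-0.0689 -0.0013] z 0.0095 F u,v,z -1.49 0.18 -0.28 zaxis [0.737 0.676 0.004] w -0.00015105650327709103
t 10.9 ramp [-0.066  -0.0014] z 0.01 F u,v,z -2.46 0.47 0.21 zaxis [0.737 0.676 0.004] w -1.6791094495118194e-05
```

```bash
python3 -m jog '[[[0,0,0,-3.5,0.5,0,0],[0,0,0,-3.5,0.5,0,0],[0,0,0,-3.5,0.5,0,0],[0,0,0,-3.5,0.5,0,0],[0,0,0,-3.5,0.5,0,0]]]' >/dev/null; python3 st.py; python3 -m jog '[[[0,0,0,-3.5,0.5,0,0],[0,0,0,-3.5,0.5,0,0],[0,0,0,-3.5,0.5,0,0],[0,0,0,-3.5,0.5,0,0],[0,0,0,-3.5,0.5,0,0]]]' >/dev/null; python3 st.py; python3 - <<'E'
from workcell import camera
import cv2
a=camera("scene")[120:230,190:310]; cv2.imwrite("pics/crop_scene14.png",cv2.resize(a,None,fx=5,fy=5,interpolation=cv2.INTER_CUBIC))
a=camera("top")[120:270,140:260];cv2.imwrite("pics/top14.png",cv2.resize(a,None,fx=4,fy=4,interpolation=cv2.INTER_CUBIC))
E
```

```text
t 11.4 ramp [-0.0477 -0.0015] z 0.0123 F u,v,z -0.46 -0.54 1.31 zaxis [0.737 0.676 0.005] w 0.00011806238706796742
t 11.9 ramp [-0.0285 -0.0014] z 0.0143 F u,v,z -1.25 -0.55 0.05 zaxis [0.737 0.676 0.005] w 9.477445357101478e-05
```

View pics/crop_scene14.png

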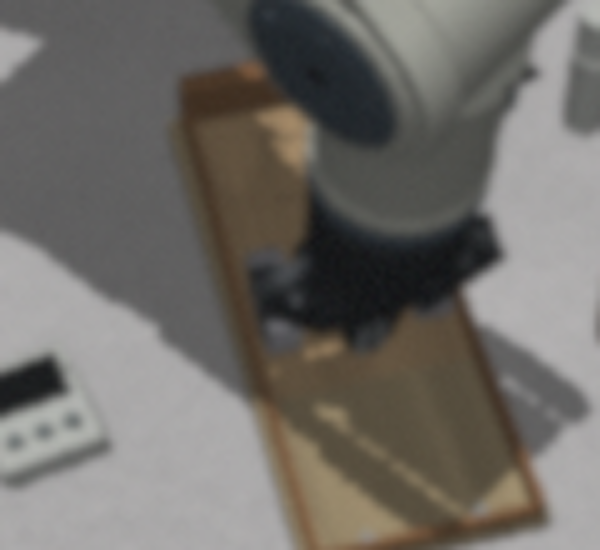

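View pics/top14.png

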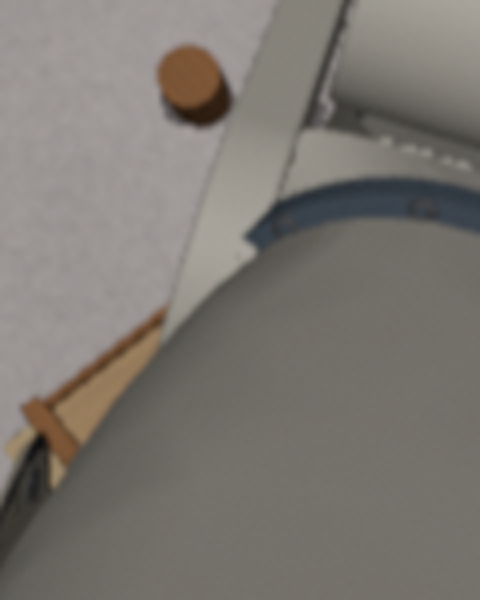

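```bash
for i in 1 2; do python3 -m jog '[[[0,0,0,-3.5,0.3,0,0],[0,0,0,-3.5,0.3,0,0],[0,0,0,-3.5,0.3,0,0],[0,0,0,-3.5,0.3,0,0],[0,0,0,-3.5,0.3,0,0]]]' >/dev/null; python3 st.py; done; python3 - <<'E'
from workcell import camera
import cv2
a=camera("scene")[110:220,185:305]; cv2.imwrite("pics/crop_scene15.png",cv2.resize(a,None,fx=5,fy=5,interpolation=cv2.INTER_CUBIC))
E
```

```text
t 12.5 ramp [-0.0099 -0.0011] z 0.0173 F u,v,z -1.48 -0.04 1.32 zaxis [0.737 0.676 0.005] w -7.929684168109123e-05
t 13.0 ramp [ 0.009  -0.0011] z 0.0205 F u,v,z -1.03 -0.65 0.6 zaxis [0.737 0.676 0.005] w -5.769084407526183e-05
```

View pics/crop_scene15.png

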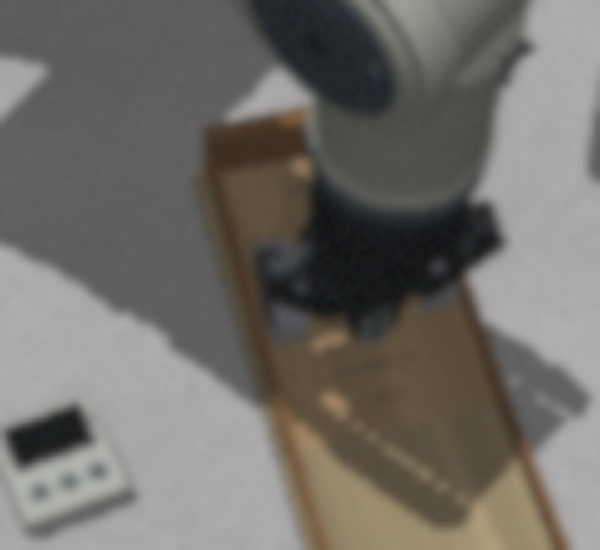

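```bash
for i in 1 2 3; do python3 -m jog '[[[0,0,0,-3.3,0.3,0,0],[0,0,0,-3.3,0.3,0,0],[0,0,0,-3.3,0.3,0,0],[0,0,0,-3.3,0.3,0,0],[0,0,0,-3.3,0.3,0,0]]]' >/dev/null; python3 st.py; done; python3 - <<'E'
from workcell import camera
import cv2
a=camera("scene")[100:210,185:305]; cv2.imwrite("pics/crop_scene16.png",cv2.resize(a,None,fx=5,fy=5,interpolation=cv2.INTER_CUBIC))
E
```

```text
t 13.55 ramp [ 0.0271 -0.0008] z 0.0233 F u,v,z -0.99 -0.26 0.35 zaxis [0.737 0.676 0.005] w -8.160172783654598e-05
t 14.05 ramp [ 0.0449 -0.0006] z 0.0262 F u,v,z -0.51 0.15 1.2 zaxis [0.737 0.676 0.005] w -0.00011779291337976729
t 14.55 ramp [ 0.0629 -0.0005] z 0.029 F u,v,z -0.3 0.01 0.47 zaxis [0.737 0.676 0.005] w -0.0003222372740580088
```

View pics/crop_scene16.png

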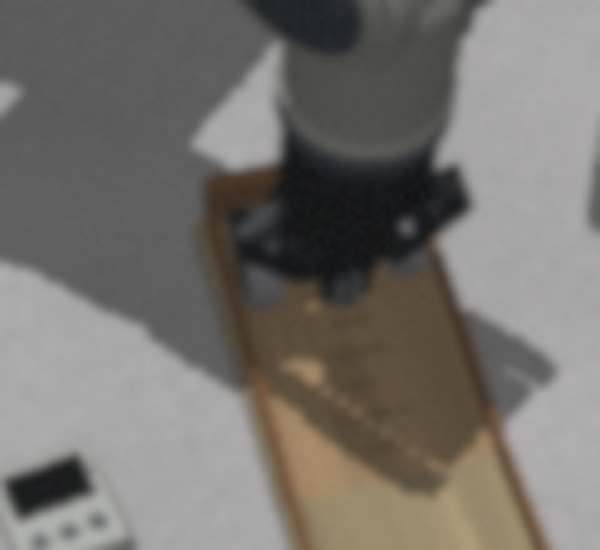

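Close to the stop now, so I continue in smaller steps and watch the force.

```bash
for i in 1 2 3 4 5 6 7; do python3 -m jog '[[[0,0,0,-2,0.2,0,0]]]' >/dev/null; python3 st.py; done
```

```text
t 14.7 ramp [ 0.0655 -0.0003] z 0.0293 F u,v,z -1.38 0.17 0.94 zaxis [0.737 0.676 0.004] w -7.279772564089466e-05
t 14.8 ramp [ 0.0676 -0.0003] z 0.0297 F u,v,z -1.19 0.84 0.61 zaxis [0.737 0.676 0.004] w -0.00011084777845020823
t 14.9 ramp [ 0.0697 -0.0003] z 0.03 F u,v,z -0.77 -0.25 0.21 zaxis [0.737 0.676 0.004] w -7.44846280504223e-05
t 15.0 ramp [ 0.0718 -0.0003] z 0.0303 F u,v,z -1.2 0.57 0.04 zaxis [0.737 0.676 0.004] w 3.180469066535118e-06
t 15.1 ramp [ 0.0739 -0.0003] z 0.0306 F u,v,z -1.7 0.01 0.92 zaxis [0.737 0.676 0.005] w -0.00020487176976179147
t 15.2 ramp [ 0.0761 -0.0003] z 0.031 F u,v,z -1.22 -0.4 0.11 zaxis [0.737 0.676 0.005] w 0.00033677793320221257
t 15.3 ramp [ 0.078  -0.0003] z 0.0313 F u,v,z -6.19 3.26 1.08 zaxis [0.737 0.676 0.005] w -0.0001784028685183543
```

```bash
for i in 1 2; do python3 -m jog '[[[0,0,0,-1.5,0.1,0,0]]]' >/dev/null; python3 st.py; done; for i in 1 2; do python3 -m jog '[[[0,0,0,0,0,0,0]]]' >/dev/null; python3 st.py; done;  python3 - <<'E'
from workcell import camera
import cv2
a=camera("scene")[100:190,195:295]; cv2.imwrite("pics/crop_scene17.png",cv2.resize(a,None,fx=6,fy=6,interpolation=cv2.INTER_CUBIC))
a=camera("top")[150:290,130:270];cv2.imwrite("pics/top17.png",cv2.resize(a,None,fx=4,fy=4,interpolation=cv2.INTER_CUBIC))
E
```

```text
t 15.4 ramp [ 0.0784 -0.0002] z 0.0315 F u,v,z -11.27 3.15 -2.96 zaxis [0.736 0.677 0.005] w -9.969998824660908e-05
t 15.5 ramp [ 0.0783 -0.0002] z 0.0315 F u,v,z -9.66 3.11 -4.93 zaxis [0.736 0.677 0.005] w -0.00010110883754379404
t 15.6 ramp [ 0.0779 -0.0001] z 0.0315 F u,v,z -0.57 -0.07 -0.62 zaxis [0.736 0.677 0.005] w -0.00013521162409441473
t 15.7 ramp [ 0.0779 -0.0001] z 0.0315 F u,v,z -0.5 -0.2 0.08 zaxis [0.736 0.677 0.005] w -5.735817191587553e-05
```

View pics/crop_scene17.png

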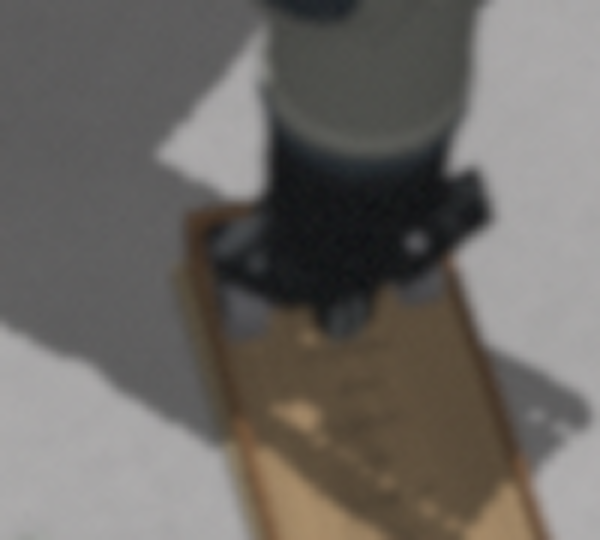

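View pics/top17.png

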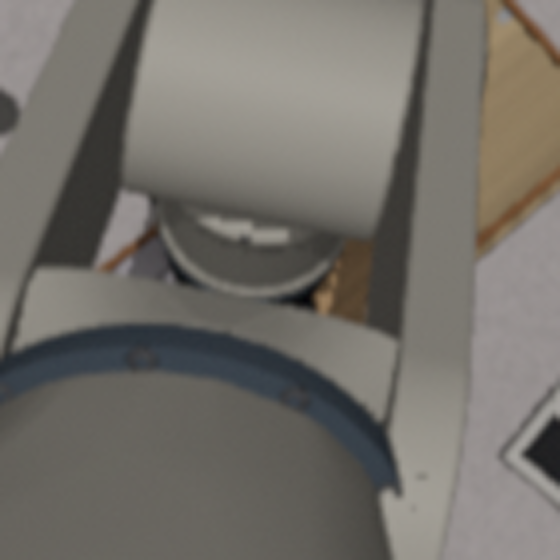

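```bash
for i in 1 2; do python3 -m jog '[[[0,0,0,-2.5,0.3,0,0]]]' >/dev/null; python3 st.py; done; python3 - <<'E'
from h import *
from workcell import camera
import cv2
a=camera("scene")
im=cv2.resize(a[100:190,195:295],None,fx=8,fy=8,interpolation=cv2.INTER_CUBIC)
im=cv2.convertScaleAbs(im[:600],alpha=1.8)
c=lambda x,y,z:np.r_[O+x*u+y*v,z]
x,z=.0951,.0683
for y in(-.05,-.033,.033,.05):
    for t in np.linspace(0,6.28,32,endpoint=False):
        q=(proj("scene",c(x+.028*np.cos(t),y,z+.028*np.sin(t)))-[195,100]+.5)*8;cv2.circle(im,tuple(int(k) for k in q),2,(255,100,0),-1)
cv2.imwrite("pics/ov18.png",im)
E
python3 st.py
```

```text
t 15.9 ramp [ 0.0783 -0.0004] z 0.0316 F u,v,z -19.56 5.97 -5.7 zaxis [0.735 0.678 0.006] w -4.986738575168751e-06
t 16.0 ramp [ 0.0781 -0.0004] z 0.0317 F u,v,z -16.31 5.34 -5.66 zaxis [0.734 0.679 0.007] w 5.507842887052436e-05
t 16.05 ramp [ 0.078  -0.0004] z 0.0317 F u,v,z -15.05 5.47 -5.49 zaxis [0.734 0.679 0.007] w 0.0001938137336020856
```

View pics/ov18.png

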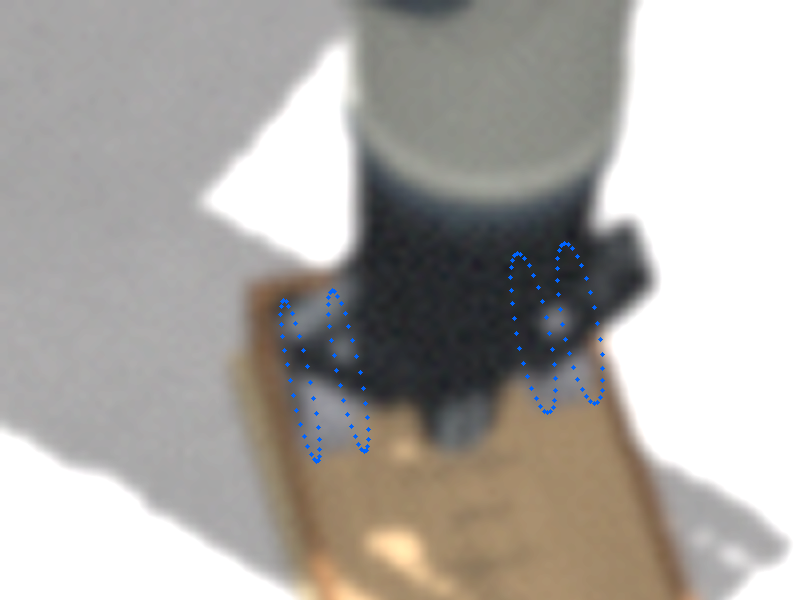

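```bash
for i in 1 2 3; do python3 -m jog '[[[0,0,0,-0.9,0.4,0,0]]]' >/dev/null; python3 st.py; done
```

```text
t 16.15 ramp [ 0.0776 -0.0003] z 0.0315 F u,v,z -2.97 0.52 0.32 zaxis [0.734 0.68  0.007] w 0.0002993162126589269
t 16.25 ramp [ 0.0776 -0.0004] z 0.0314 F u,v,z -5.12 1.57 2.06 zaxis [0.733 0.68  0.008] w 3.5587188024786574e-05
t 16.35 ramp [ 0.0776 -0.0004] z 0.0314 F u,v,z -6.4 2.64 1.68 zaxis [0.733 0.68  0.008] w 6.191505581356241e-05
```

```bash
python3 - <<'E'
from workcell import camera
import cv2
for i in range(6): a=camera("scene")
cv2.imwrite("pics/fin.png",cv2.convertScaleAbs(cv2.resize(a[100:190,195:295],None,fx=6,fy=6,interpolation=cv2.INTER_CUBIC),alpha=1.6))
E
python3 st.py
```

```text
t 16.65 ramp [ 0.0776 -0.0004] z 0.0314 F u,v,z -6.62 2.74 1.16 zaxis [0.733 0.68  0.008] w -0.00017757678893651622
```

View pics/fin.png

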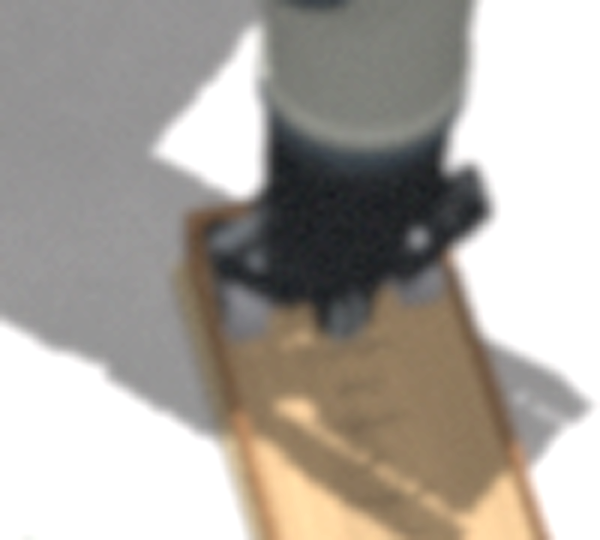

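The roller is at the stop: its left rim bottom is at (248,335) and its right at (425,300), and the fingertips are at (345,320). It holds steady at about 6.6 N.

```bash
python3 -c "
from workcell import sign_off
print(sign_off())"; python3 st.py
```

```text
the job is handed in; nothing more can be done
None
the job is handed in; nothing more can be done
```

I pushed the smallest roller, the one on the landing, up the slope with the shut fingertips on its slim middle. I handed the job in at about 16.7 s with the fingers still holding it against the stop.

**Final checks:**
- **Hold:** the push was steady at about 6.6 N, and the tool did not move over the last 0.3 s.
- **Position and squareness:** an overlay in the scene view, drawn with the roller at the stop, matched both rims to within about 1 pixel (roughly 2–3 mm). That leaves its angle to the stop below about 0.04 rad. The view is blurred and the arm hides much of the roller, so I could not measure this more finely.
- **Bystanders:** nothing came near the timer, spare roller or glue stick, and they looked unmoved wherever they were visible. I did not measure their positions again at the end.

**What went wrong on the way:**
- **Nominal fingertip point disagreed:** the fingertips appeared to end about 23 mm behind the nominal TCP. My first pushes therefore bore on the top of the slim middle, with an upward force of up to about 10 N.
- **Roller eased back once:** I let the roller back slowly about 1 cm from the foot of the slope to the landing, lowered the tool, and pushed again. The contact was then nearly horizontal, at 1–3 N on the slope.
- **One hard push at the stop:** a test push there reached about 20 N with some lifting component. I eased it to about 6 N before handing in.

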